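# Close the lid gauge on a jar lid

### The arm

A 6-joint arm with a two-finger parallel gripper is mounted at the origin on the work surface. World frame = base frame: x ahead of the robot, y to its left, z up, the work surface at z = 0. Lengths are in m, angles in degrees, forces in N, time in s.
With the tool pointing down it reaches from about 0.275 to 1 m from the base axis. Payload 8.4 kg.
Tool frame: the origin (TCP) lies midway between the tips of the shut fingers; the grasp point (between the pads) lies 19 mm behind it; z points along the fingers, y is the line along which they close (so a half turn about z gives the same grasp; the last joint's range is limited). The gripper opens to 85 mm and grips with 20 to 120 N. Pads are 22 mm wide; open, the fingers measure 114 mm over their backs; the gripper's body (76 mm by 85 mm) begins 54 mm behind the grasp point. The pads swing forward as they close: fully open they stand 13 mm farther back than shut.
Start: joints at [74.519, 20.225, 93.587, -0, 66.188, -0.138], TCP at [0.165, 0.603, 0.231] pointing down, gripper open.
Joint ranges: [-150.9, 150.9], [-52.94, 120.26], [3.33, 152.33], [-74.26, 254.26], [0, 154.13], [-172.89, 172.89]. Speed limits (degrees/s): [127.2, 127.2, 159.86, 180, 180, 180].

### API

Orientations are given as [roll, pitch, yaw] about the fixed x, y, z axes, in that order (R = Rz(yaw) Ry(pitch) Rx(roll)).
In Python, from plant import status, eyes, workorder, cut_out gives the robot as it stands. The module is installed in compiled form; this text tells all that it offers.
- The arm moves only by the tool play_rows, never from a script. Its argument "steps" is a list of rows, each a list of 7 numbers: the turn, a rotation vector about the tool's x, y, z in rad, then the shift along the tool's x, y, z in cm, then the finger opening in cm, from 0 to 8.54. A call has 1 to 12 rows; each row is the pose to reach, as a shift and turn from the pose commanded when the call began, along the tool's axes at that moment; what a row does not reach only later rows make up. A row lasts 1/8 s, in which the tool goes at most 62.5 mm and 10.7 degrees, less where a joint would pass 70% of its speed; a pose out of reach is approached as far as the arm can. A call with a gripper value outside its range is refused whole. The fingers move at their own pace and stop on an object; "grip_force" is the grip in N (left out, the last holds). Time passes only in rows, so rows that repeat a pose let the fingers close. It gives the time, the measured TCP pose, the force, the opening and the grip force at its end, in the units of the state.
- status.state(): the state, without advancing time (a new reading comes with each control period).
- eyes.read_camera(name): name is "scene" or "top" or "wrist"; returns (picture, depth): 480x640x3 uint8, blue, green, red; 480x640 float32, m along the optical axis (not along the pixel's ray), 0 where there is no reading.
- eyes.camera_info(name): a dict with "K" (3x3 intrinsics, pixels), "world_from_camera" (4x4, takes a point from camera to world coordinates). Camera axes: x right, y up, looking along -z (the intrinsics and any distortion apply to the point x, -y, -z); pixel columns grow to the right and rows downward; lengths in m; the calibration is good to about 2 mm. A picture is of the moment at which its call begins: read the wrist's pose just before it. camera_info takes no time and is no camera call; for the wrist camera it gives the pose at the moment of the call.
- workorder.close_job(): hands the job in; it is judged then, once.
Trained networks look in the newest picture that a camera, given by its name, has taken for a name from the list of things; names that differ only in an ending like _2 or _b are one class to them, and where a whole thing is asked for, a point or a joint stands for the part that bears it (a point fixed in the world has none). Each returns a list of dicts, best first, with "p" (0 to 1); they miss things now and then, are a little off and sometimes report something else, mostly with a low value. They report only what shows in the picture. A call takes as long as a camera call. They do not tell look-alikes from the thing itself.
- cut_out(camera, query): "mask" (480x640 bool, what is visible of it) and "bbox" ([centre column, centre row, width, height] in pixels, round what is visible of it).
The state is a dict: "clock": time; "qpos": joint angles; "qvel": joint speeds; "joint_torque": joint torques, N m; "tool_pos": TCP position; "orientation": TCP orientation; "wrist_force": force on the tool from outside, world axes, zero at the start; "torque": the same for the moment, N m; "finger_gap": opening from 0.0 (shut) to 1.0 (fully open); "finger_force": force on a finger pad.
Only numpy, scipy, OpenCV 4.12 (cv2) and the standard library are available. Lean on these libraries where they do the work, as an engineer would, in place of code of your own. Each camera call takes 0.05 s, during which the arm holds its last target. There are 200 camera calls.

### The job

Put the knobbed wooden jar lid flat on the bed of the lid gauge, between its two jaws, and let go of it. Then slide the carriage along until the lid is held snugly between both jaws and the sprung jaw is pressed about half-way in, gently and never hard against its stop, and leave it like that for the size to be read; set the lid down rather than drop it, and leave the other lid and the jars where they are.

Things in the scene. Friction and masses are not known exactly. Their poses are not given: they have to be found in the camera images.
- caliper: Lid gauge, a bench caliper fixed to the counter: wooden bed 110 mm (its x) by 300 mm (its y, from -170 to +130), 12 mm thick, steel scale strip flush along its -x edge. Origin: underside of the bed on the jaws' centre line, z up. The carriage stands at the -y end and closes toward +y; the fixed jaw stands at the +y end
- bed_spot (a point): Point on the bed's top (12 mm above the counter), at caliper x = 0, y = +5 mm, where the lid always fits between the open jaws. Axes as the caliper's. The fixed jaw, a steel block 80 mm (x) by 40 mm (y), top 38 mm above the counter, is clamped by hand: its flat face lies anywhere from 40 to 72 mm to +y of this point, exact place not reported
- carriage (a joint): How far the carriage has slid from its open end toward the fixed jaw, m (0 to 0.13; starts at 0 to 0.035). A steel block 80 mm (x) by 60 mm (y), top 36 mm above the counter, in a stiff slide: about 8 N moves it (a little more when faster), and it stays where it is left, even against the jaw's spring
- post_top (a point): Centre of the top of the black upright post on the carriage, 77 mm above the counter, at caliper x = 0, y = -150 mm + joint carriage. The post is 30 mm (caliper x) by 22 mm (caliper y) and rises 41 mm above the block; push or grasp it to slide the carriage. Axes as the caliper's
- jaw: Sprung jaw: steel plate 70 mm (x) by 8 mm (y), top 35 mm above the counter, before the carriage. Origin: foot of its front face, mid-width, at bed-top level; axes as the caliper's. Spring out, it lies 58 mm to +y of the post's centre. It gives up to 9 mm toward the carriage: from 1.5 N, then 0.6 N per mm (4.2 N half-way, 6.9 N at the stop). The push on the post is then 8 N plus this force
- lid: The lid to be measured: a round wooden disc 60 mm in diameter and 14 mm thick with a knob 23 mm in diameter and 26 mm high on its middle (40 mm high in all), 90 to 180 g. Origin: centre of its underside, z up. Lies flat on the counter at the start
- flat_lid: Bystander: a plain wooden lid without a knob, 72 mm in diameter, 16 mm thick. Origin: centre of its underside
- small_jar: Bystander: a closed clip-top glass jar, 66 mm in diameter, 85 mm high. Origin: centre of its underside
- tall_jar: Bystander: a closed clip-top glass jar, 86 mm in diameter, 150 mm high, beyond the gauge's left end. Origin: centre of its underside
Not all that is in view belongs to the job. Of the things shaped like the lid, the wooden one is meant.

How it is judged (in metres and radians):
On the way, in this order (a step that is already met when the one before it is completed fails the run):
1. the lid lies flat on the bed between the open jaws, let go (z of lid in the frame of caliper between 0.009 and 0.015 m and x of lid in the frame of caliper between -0.025 and 0.025 m and angle between lid's own z axis and vertical below 0.08 rad and y of lid in the frame of jaw above 0.029 m and y of lid in the frame of caliper below 0.05 m and contact force between lid and the fingers below 0.1 N and contact force between lid and jaw below 1.5 N), for 0.2 s.
2. the jaw presses on the lid with 2.2 to 6.2 N (z of lid in the frame of caliper between 0.009 and 0.015 m and x of lid in the frame of caliper between -0.025 and 0.025 m and angle between lid's own z axis and vertical below 0.08 rad and contact force between lid and jaw between 2.2 and 6.2 N and contact force between lid and the fingers below 0.1 N), for 0.3 s.
At the end, for the whole second after the job is handed in: The lid lies flat on the gauge's bed (within 3 mm and 0.08 rad), its centre within 25 mm of the jaws' centre line, held between both jaws with the sprung jaw pressing on it with 2.2 to 6.2 N (pressed in by about 1.2 to 7.8 of its 9 mm), and lid and carriage are at rest (z of lid in the frame of caliper between 0.009 and 0.015 m and x of lid in the frame of caliper between -0.025 and 0.025 m and angle between lid's own z axis and vertical below 0.08 rad and contact force between lid and jaw between 2.2 and 6.2 N and linear speed of lid below 0.01 m/s and velocity of joint carriage between -0.005 and 0.005 m/s); the robot touches nothing.
It fails at once if the lid is squeezed with more than 12 N (jaw driven hard against its stop) (contact force between lid and jaw above 12 N).
It fails at once if the lid is dropped (moves faster than 0.45 m/s while not held) (linear speed of lid above 0.45 m/s and contact force between lid and the fingers below 0.05 N).
It fails at once if the plain lid is moved by more than 15 mm (distance of flat_lid from where it was at the start of the episode above 0.015 m).
It fails at once if the small jar is moved by more than 15 mm (distance of small_jar from where it was at the start of the episode above 0.015 m).
It fails at once if the tall jar is moved by more than 15 mm (distance of tall_jar from where it was at the start of the episode above 0.015 m).
It also fails if it takes over 64 s, if anything falls off the work surface, if the arm or the gripper's body presses on something with over 40 N, if the wrist force passes 120 N, or if a joint passes its speed limit or range.

## Working session

There is one attempt and no reset: what is moved stays moved. The work goes in short steps, Python scripts to look and compute and a tool call to move; the robot and the scene stay as the last step left them, time stands still between calls to the robot, and variables do not carry over. Pictures are saved under pics/ and viewed, at most 10 in all, crops included, and the job is handed in when it is done.

Besides the shell and the picture viewer there is one more tool, called after "Request:" by a JSON object that holds its "op" and its "data". play_rows: Moves the arm, as the interface text tells. Its arguments: {"type":"object","properties":{"steps":{"type":"array","items":{"type":"array","items":{"type":"number"}}},"grip_force":{"type":"number"}},"required":["steps"]}

```bash
mkdir -p pics; cat > h.py <<'E'
import numpy as np,cv2
from plant import status,eyes,workorder,cut_out
def grab(n):
    info=eyes.camera_info(n); p,d=eyes.read_camera(n); return p,d,info
def pts(d,info,mask=None):
    K=np.array(info["K"]);T=np.array(info["world_from_camera"])
    v,u=np.mgrid[0:480,0:640]
    P=np.stack([(u-K[0,2])/K[0,0]*d,-(v-K[1,2])/K[1,1]*d,-d,np.ones_like(d)],-1)@T.T
    P=P[...,:3]; P[d<=0]=np.nan
    return P
E
python3 - <<'E'
from h import *
a=[]
for n in("scene","top"):
    p,d,i=grab(n); a.append(p); np.savez(n,p=p,d=d,K=i["K"],T=i["world_from_camera"]); print(i)
    P=pts(d,i)
    for q in("lid","caliper","post_top","jaw","flat_lid","small_jar","tall_jar"):
        for r in cut_out(n,q)[:4]:
            print(n,q,round(r["p"],2),np.round(r["bbox"]),np.round(np.nanmedian(P[r["mask"]],0),3),np.round(np.nanpercentile(P[r["mask"]][:,2],98),3))
cv2.imwrite("pics/a.png",cv2.resize(a[0],(800,600)));cv2.imwrite("pics/b.png",cv2.resize(a[1],(800,600)))
print(status.state())
E
```

```text
{'K': array([[487.36950663,   0.        , 324.98707809],
       [  0.        , 487.36950663, 238.93205748],
       [  0.        ,   0.        ,   1.        ]]), 'world_from_camera': array([[ 0.19664623, -0.60859005,  0.76873169,  1.40798382],
       [ 0.9803587 ,  0.13409617, -0.14462034, -0.09736491],
       [-0.01506948,  0.78207184,  0.62300606,  0.76890341],
       [ 0.        ,  0.        ,  0.        ,  1.        ]])}
scene lid 0.95 [185. 330.  31.  27.] [ 0.714 -0.255  0.013] 0.04
scene lid 0.94 [220. 288.  26.  32.] [ 0.601 -0.184  0.013] 0.04
scene lid 0.63 [243. 320.  30.  24.] [ 0.712 -0.142  0.013] 0.04
scene caliper 0.66 [331. 266. 136.  72.] [0.579 0.048 0.011] 0.074
scene post_top 0.95 [297. 270.  44.  36.] [ 0.598 -0.012  0.034] 0.077
scene jaw 0.64 [311. 262.  18.  25.] [0.572 0.026 0.03 ] 0.036
scene flat_lid 0.7 [164. 266.  34.  23.] [ 0.501 -0.309  0.014] 0.018
scene small_jar 0.83 [227. 235.  31.  39.] [ 0.468 -0.159  0.062] 0.086
scene tall_jar 0.64 [463. 216.  41.  69.] [0.573 0.379 0.101] 0.15
scene tall_jar 0.52 [313. 262.  20.  24.] [0.577 0.027 0.029] 0.036
[... 1000 characters left out ...]
 0.38  0.148] 0.152
{'clock': 0.8, 'qpos': array([ 7.45196745e+01,  2.02231075e+01,  9.35841695e+01, -9.98746076e-04,
        6.61875718e+01, -1.36917212e-01]), 'qvel': array([ 0.07421659, -0.03186201, -0.10022597,  0.04753471, -0.00838353,
        0.05395057]), 'joint_torque': array([ 2.38415749e-03, -6.05097985e+01, -3.42438591e+01,  3.01281889e-04,
        8.67255658e-04,  8.18591701e-06]), 'tool_pos': array([0.16538613, 0.60275875, 0.23132671]), 'orientation': array([1.79994851e+02, 9.26068292e-04, 1.64656995e+02]), 'wrist_force': array([-0.07862037, -0.31114801, -0.11281499]), 'torque': array([-0.00380684, -0.0157366 ,  0.00767442]), 'finger_force': 0.0, 'finger_gap': 1.001224710568671}
```

View pics/a.png

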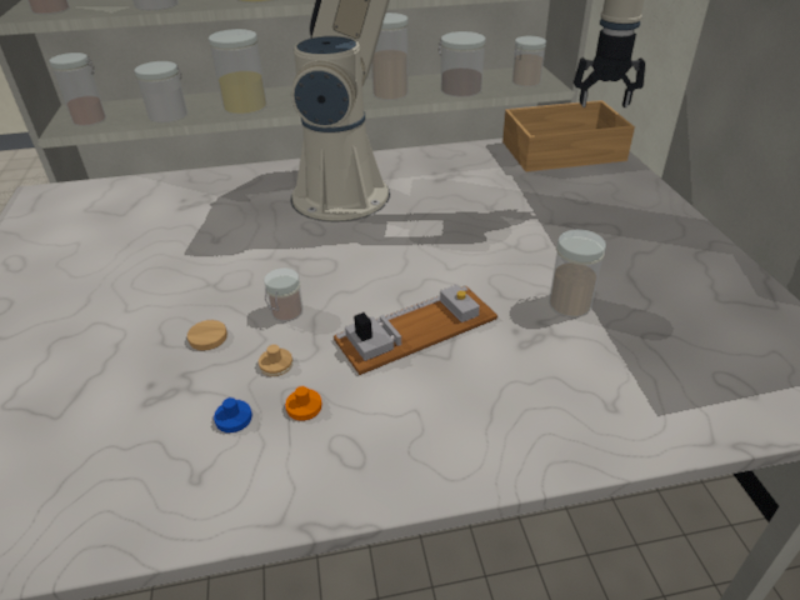

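View pics/b.png

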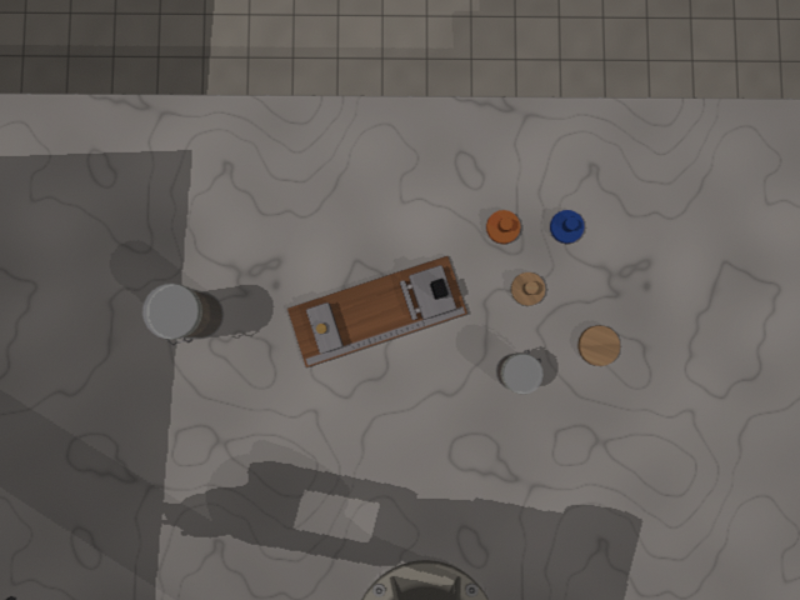

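The pictures show the wooden knobbed lid at top-view (528,289), an orange one at (504,226), a blue one at (567,226) and the plain lid at (600,346). I choose (528,289). The gauge's carriage is on the right with its post at (438,289), and the fixed jaw is at (322,328).

```bash
cat > m.py <<'E'
from h import *
z=np.load("top.npz");p,d=z["p"],z["d"];i=dict(K=z["K"],T=z["T"],world_from_camera=z["T"]);P=pts(d,i)
cv2.imwrite("pics/c.png",cv2.resize(p[160:310,210:500],None,fx=2.75,fy=2.75,interpolation=cv2.INTER_CUBIC))
def near(c,r,zl,zh):
    m=(np.hypot(P[...,0]-c[0],P[...,1]-c[1])<r)&(P[...,2]>zl)&(P[...,2]<zh); return P[m]
for lo,hi in((.008,.02),(.033,.05)):
    q=near((.594,-.182),.05,lo,hi); print("lid",lo,cv2.minEnclosingCircle(q[:,:2].astype(np.float32)),q.mean(0),len(q))
# knob + rim
q=near((.559,.068),.2,.007,.09); q=q[(q[:,1]>-.1)]
r=cv2.minAreaRect(q[:,:2].astype(np.float32)); print("bed",r)
box=cv2.boxPoints(r);print(box)
c=np.array(r[0]);e=[box[1]-box[0],box[2]-box[1]];e=max(e,key=np.linalg.norm);y=e/np.linalg.norm(e); y=y*np.sign(y[1]);x=np.array([y[1],-y[0]])
O=c+.02*y; print("O",O,"yaw",np.degrees(np.arctan2(x[1],x[0])))
L=np.c_[(q[:,:2]-O)@x,(q[:,:2]-O)@y,q[:,2]]
print("fixed jaw y",np.percentile(L[(L[:,1]>.03)&(L[:,2]>.03)&(L[:,2]<.042)],[2,50,98],axis=0))
print("post",np.percentile(L[L[:,2]>.07],[2,50,98],axis=0))
print("blk",np.percentile(L[(L[:,1]<-.03)&(L[:,2]>.03)&(L[:,2]<.05)],[2,50,98],axis=0))
print("bed spot",O+.005*y)
s=np.load("scene.npz");P=pts(s["d"],dict(K=s["K"],world_from_camera=s["T"]))
for lo,hi in((.008,.02),(.033,.05)):
    q=near((.598,-.182),.05,lo,hi); print("scene lid",cv2.minEnclosingCircle(q[:,:2].astype(np.float32)),q.mean(0))
E
python3 m.py
```

```text
lid 0.008 ((0.5946296453475952, -0.18525069952011108), 0.03042951412498951) [ 0.59412257 -0.18404068  0.01338853] 469
lid 0.033 ((0.5941210389137268, -0.18487820029258728), 0.011583921499550343) [ 0.59464031 -0.1848951   0.03947664] 92
bed ((0.5502899289131165, 0.08220512419939041), (0.3154900074005127, 0.20566415786743164), 89.82647705078125)
[[ 0.4469806  -0.07522772]
 [ 0.6526438  -0.07585058]
 [ 0.65359926  0.23963797]
 [ 0.44793606  0.24026084]]
O [0.5503505  0.10220503] yaw -0.1735207
fixed jaw y [[-0.064251    0.04397462  0.03299914]
 [-0.02567334  0.06820649  0.03726112]
 [ 0.01277434  0.094687    0.04087616]]
post [[ 0.02590578 -0.13859315  0.07201571]
 [ 0.04055158 -0.1261736   0.07604892]
 [ 0.05509743 -0.11384383  0.07945771]]
blk [[-0.00548273 -0.14997972  0.03147587]
 [ 0.03112942 -0.10793276  0.03527994]
 [ 0.07707233 -0.06770623  0.03921536]]
bed spot [0.55036564 0.10720501]
scene lid ((0.5928860306739807, -0.18737570941448212), 0.03308310732245445) [ 0.59842367 -0.18479459  0.01273065]
scene lid ((0.59198397397995, -0.18586517870426178), 0.012767212465405464) [ 0.59327853 -0.18565078  0.03790435]
```

View pics/c.png

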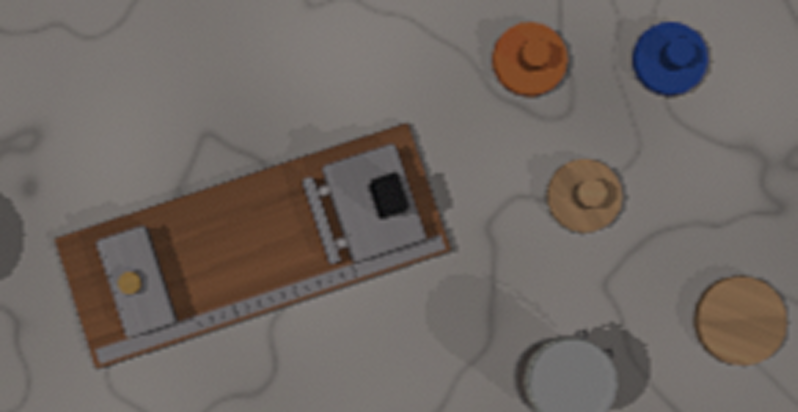

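The crop confirms that the wooden knobbed lid is at crop (586,196), with the orange (531,60) and blue (671,60) look-alikes apart from it. The bed fit was spoiled by stray depth points, so I'll refit using the largest component.

```bash
cat > m2.py <<'E'
from h import *
z=np.load("top.npz");p,d=z["p"],z["d"];P=pts(d,dict(K=z["K"],world_from_camera=z["T"]))
m=((P[...,2]>.006)&(P[...,2]<.1)&(np.abs(P[...,0]-.57)<.12)&(P[...,1]>-.1)&(P[...,1]<.28)).astype(np.uint8)
m=cv2.morphologyEx(m,cv2.MORPH_OPEN,np.ones((5,5)))
n,l,s,_=cv2.connectedComponentsWithStats(m);m=l==1+np.argmax(s[1:,4]);q=P[m]
b=q[q[:,2]<.02]
r=cv2.minAreaRect(b[:,:2].astype(np.float32));print(r)
bx=cv2.boxPoints(r);e=max([bx[1]-bx[0],bx[2]-bx[1]],key=np.linalg.norm);y=e/np.linalg.norm(e);y*=np.sign(y[1]);x=np.array([y[1],-y[0]])
O=np.array(r[0])+.02*y
L=np.c_[(q[:,:2]-O)@x,(q[:,:2]-O)@y,q[:,2]]
print("O",O,"yaw",np.degrees(np.arctan2(x[1],x[0])),"spot",O+.005*y)
f=lambda n,k:print(n,np.round(np.percentile(L[k],[3,50,97],axis=0),4).tolist())
f("bed",L[:,2]<.02)
f("fix",(L[:,1]>.02)&(L[:,2]>.031)&(L[:,2]<.042))
f("post",L[:,2]>.07)
f("blk",(L[:,1]<-.02)&(L[:,2]>.028)&(L[:,2]<.042))
E
python3 m2.py
```

```text
((0.5553297996520996, 0.08131080865859985), (0.11012966930866241, 0.300045907497406), 18.637311935424805)
O [0.54893827 0.10026202] yaw 18.637321 spot [0.54734038 0.10499982]
bed [[-0.0526, -0.1628, 0.0077], [-0.002, -0.0087, 0.0114], [0.0519, 0.1219, 0.0153]]
fix [[-0.0378, 0.0564, 0.0333], [-0.0007, 0.0743, 0.0373], [0.0375, 0.0944, 0.0406]]
post [[-0.0147, -0.1411, 0.0722], [-0.0007, -0.1304, 0.076], [0.0133, -0.1203, 0.0793]]
blk [[-0.0381, -0.149, 0.0314], [-0.0019, -0.1116, 0.0352], [0.037, -0.0749, 0.0387]]
```

```bash
cat >> h.py <<'E'
from scipy.spatial.transform import Rotation as R
O=np.array([.5489,.1003]);YAW=18.64
yc=np.array([-np.sin(np.radians(YAW)),np.cos(np.radians(YAW))]);xc=np.array([yc[1],-yc[0]])
def cal(x,y,z): return np.r_[O+x*xc+y*yc,z]
def go(p,yaw=108.64):
    s=status.state();A=R.from_euler("xyz",s["orientation"],degrees=True)
    B=R.from_euler("xyz",[180,0,yaw],degrees=True)
    print("t",s["clock"],"turn",np.round((A.inv()*B).as_rotvec(),3),"shift cm",np.round(A.inv().apply(np.array(p)-s["tool_pos"])*100,2))
E
python3 -c "
from h import *
go([.594,-.185,.22]);go(cal(0,.015,.1))"
```

```text
t 0.8 turn [ 0.    -0.     0.978] shift cm [-62.18 -64.63   1.13]
t 0.8 turn [ 0.    -0.     0.978] shift cm [-49.44 -37.06  13.13]
```

Request:
{"op": "play_rows", "data": {"steps": [[0,0,0.2,-10,-10.4,0,8],[0,0,0.4,-20,-20.8,0,8],[0,0,0.6,-30,-31.2,0,6],[0,0,0.8,-40,-41.6,0.5,6],[0,0,0.978,-50,-52,1,6],[0,0,0.978,-62.2,-64.6,1.1,6],[0,0,0.978,-62.2,-64.6,1.1,6],[0,0,0.978,-62.2,-64.6,1.1,6],[0,0,0.978,-62.2,-64.6,1.1,6],[0,0,0.978,-62.2,-64.6,1.1,6],[0,0,0.978,-62.2,-64.6,1.1,6],[0,0,0.978,-62.2,-64.6,1.1,6]]}}

```text
clock: 2.3
tool_pos: [0.5249, -0.058, 0.2228]
orientation: [180.0, 0.0, 108.6]
wrist_force: [0.5, 1.5, 0.5]
finger_gap: 0.702
finger_force: 0.0
```

Request:
{"op": "play_rows", "data": {"steps": [[0,0,0,0,0,0,6]]}}

```text
clock: 2.42
tool_pos: [0.5257, -0.0595, 0.2225]
orientation: [180.0, 0.1, 108.4]
wrist_force: [-0.2, -0.1, -0.1]
finger_gap: 0.704
finger_force: 0.0
```

```bash
python3 -c "
from h import *
go([.594,-.185,.1])"
```

```text
t 2.425 turn [ 0.001  0.001 -0.005] shift cm [-14.05   2.51  12.27]
```

Request:
{"op": "play_rows", "data": {"steps": [[0,0,0,-5,1,2,5],[0,0,0,-10,2,5,5],[0,0,-0.005,-14,2.5,9,5],[0,0,-0.005,-14,2.5,10.3,5],[0,0,-0.005,-14,2.5,10.3,5],[0,0,-0.005,-14,2.5,10.3,5]]}}

```text
clock: 3.18
tool_pos: [0.5927, -0.1795, 0.1209]
orientation: [179.9, 0.0, 109.0]
wrist_force: [1.0, 0.4, 0.8]
finger_gap: 0.589
finger_force: 0.0
```

```bash
python3 -c "
from h import *
p,d,i=grab('wrist');P=pts(d,i);cv2.imwrite('pics/d.png',p)
for lo,hi in((.006,.02),(.033,.05)):
    m=((P[...,2]>lo)&(P[...,2]<hi)&(np.hypot(P[...,0]-.594,P[...,1]+.185)<.04)).astype(np.uint8)
    m=cv2.morphologyEx(m,cv2.MORPH_OPEN,np.ones((5,5)))>0
    q=P[m]
    if len(q): print(cv2.minEnclosingCircle(q[:,:2].astype(np.float32)),q.mean(0),len(q))
go([.594,-.185,.016])"
```

```text
((0.5929601192474365, -0.18356145918369293), 0.030300913378596306) [ 0.59162314 -0.18007627  0.01338318] 4259
((0.5929707884788513, -0.18348807096481323), 0.011622420512139797) [ 0.59274825 -0.18272519  0.0392248 ] 992
t 3.225 turn [0.002 0.001 0.006] shift cm [-0.53 -0.09 10.51]
```

View pics/d.png

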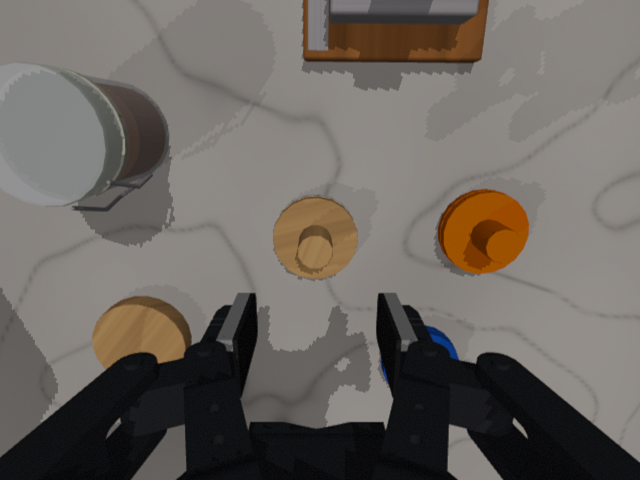

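The wrist view shows the wooden lid at (315,238), in line between the fingers. The measured centre is (0.593, -0.184), so I'll go down and grip the knob.

Request:
{"op": "play_rows", "data": {"steps": [[0,0,0.005,-0.4,0,4,5],[0,0,0.005,-0.4,0,8,5],[0,0,0.005,-0.4,0,10.4,5],[0,0,0.005,-0.4,0,10.4,5],[0,0,0.005,-0.4,0,10.4,5],[0,0,0.005,-0.4,0,10.4,1.5],[0,0,0.005,-0.4,0,10.4,1.5],[0,0,0.005,-0.4,0,10.4,1.5],[0,0,0.005,-0.4,0,10.4,1.5],[0,0,0.005,-0.4,0,10.4,1.5]], "grip_force": 40}}

```text
clock: 4.47
tool_pos: [0.5945, -0.1846, 0.0171]
orientation: [179.9, 0.1, 108.6]
wrist_force: [-0.9, 1.3, 7.7]
finger_gap: 0.253
finger_force: 38.8
```

Request:
{"op": "play_rows", "data": {"steps": [[0,0,0,0,0,-2,1.5],[0,0,0,0,0,-5,1.5],[0,0,0,0,0,-9,1.5],[0,0,0,0,0,-11,1.5],[0,0,0,0,0,-11,1.5],[0,0,0,0,0,-11,1.5]]}}

```text
clock: 5.22
tool_pos: [0.5929, -0.1841, 0.1245]
orientation: [-179.9, -0.1, 108.6]
wrist_force: [0.4, 0.3, -0.4]
finger_gap: 0.254
finger_force: 39.3
```

```bash
python3 -c "
from h import *
s=status.state();print(s['finger_gap'],s['wrist_force'],s['tool_pos'])
go(cal(0,.01,.1));go(cal(0,.01,.031))"
```

```text
0.25391399087298355 [ 0.3510159   0.25109582 -0.41224598] [ 0.59287809 -0.18412917  0.12446843]
t 5.225 turn [-0.001 -0.001 -0.   ] shift cm [29.36  4.92  2.47]
t 5.225 turn [-0.001 -0.001 -0.   ] shift cm [29.35  4.93  9.37]
```

Request:
{"op": "play_rows", "data": {"steps": [[0,0,0,6,1,0,1.5],[0,0,0,12,2,0,1.5],[0,0,0,18,3,0,1.5],[0,0,0,24,4,0,1.5],[0,0,0,28,4.7,1,1.5],[0,0,0,29.4,4.9,3,1.5],[0,0,0,29.4,4.9,4,1.5],[0,0,0,29.4,4.9,4,1.5],[0,0,0,29.4,4.9,4,1.5],[0,0,0,29.4,4.9,4,1.5]]}}

```text
clock: 6.48
tool_pos: [0.5468, 0.1092, 0.0861]
orientation: [179.9, 0.0, 108.6]
wrist_force: [0.1, -0.4, -1.9]
finger_gap: 0.258
finger_force: 39.3
```

```bash
python3 -c "
from h import *
p,d,i=grab('wrist');cv2.imwrite('pics/e.png',p)
s=status.state();print(s['finger_gap'],s['wrist_force'],s['tool_pos'])
go(cal(0,.01,.031))"
```

```text
0.24988376990926825 [-0.43704587 -0.03627371 -1.73005384] [0.54675316 0.10934071 0.08607559]
t 6.525 turn [ 0.001  0.    -0.001] shift cm [ 0.08 -0.09  5.51]
```

View pics/e.png

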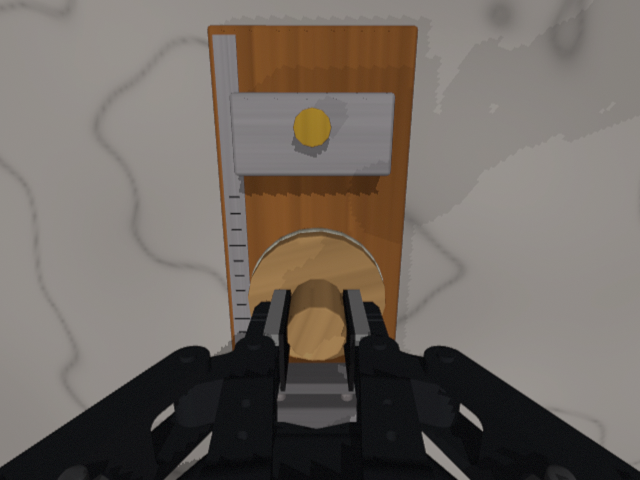

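The lid is held at (317,285) above the bed, with the fixed jaw clear ahead at (312,135). I'll lower it now.

Request:
{"op": "play_rows", "data": {"steps": [[0,0,0,0,-0.05,2,1.5],[0,0,0,0,-0.05,4,1.5],[0,0,0,0,-0.05,4.8,1.5],[0,0,0,0,-0.05,5.2,1.5],[0,0,0,0,-0.05,5.4,1.5],[0,0,0,0,-0.05,5.5,1.5],[0,0,0,0,-0.05,5.5,1.5],[0,0,0,0,-0.05,5.5,1.5]]}}

```text
clock: 7.52
tool_pos: [0.5459, 0.1098, 0.0308]
orientation: [180.0, 0.0, 108.6]
wrist_force: [-0.2, -0.5, -1.1]
finger_gap: 0.251
finger_force: 39.3
```

Request:
{"op": "play_rows", "data": {"steps": [[0,0,0,0,0,0.05,1.5],[0,0,0,0,0,0.1,1.5],[0,0,0,0,0,0.13,1.5],[0,0,0,0,0,0.13,1.5]]}}

```text
clock: 8.02
tool_pos: [0.5458, 0.1097, 0.0292]
orientation: [-180.0, -0.0, 108.6]
wrist_force: [-1.1, -0.2, -0.9]
finger_gap: 0.251
finger_force: 39.5
```

Request:
{"op": "play_rows", "data": {"steps": [[0,0,0,0,0,0.04,1.5],[0,0,0,0,0,0.08,1.5],[0,0,0,0,0,0.1,1.5],[0,0,0,0,0,0.1,1.5]]}}

```text
clock: 8.52
tool_pos: [0.5457, 0.1097, 0.0291]
orientation: [-180.0, -0.0, 108.6]
wrist_force: [-4.8, -0.4, 11.3]
finger_gap: 0.253
finger_force: 40.7
```

Contact. Releasing and lifting.

Request:
{"op": "play_rows", "data": {"steps": [[0,0,0,0,0,-0.08,1.5],[0,0,0,0,0,-0.08,3.5],[0,0,0,0,0,-0.08,4.5],[0,0,0,0,0,-0.08,5.5],[0,0,0,0,0,-0.1,5.5],[0,0,0,0,0,-0.1,5.5],[0,0,0,0,0,-2,5.5],[0,0,0,0,0,-6,5.5],[0,0,0,0,0,-10,5.5],[0,0,0,0,0,-12,5.5],[0,0,0,0,0,-12,5.5],[0,0,0,0,0,-12,5.5]]}}

```text
clock: 10.02
tool_pos: [0.5453, 0.1096, 0.148]
orientation: [-180.0, -0.0, 108.6]
wrist_force: [0.3, 0.5, -0.1]
finger_gap: 0.649
finger_force: 0.0
```

```bash
python3 -c "
from h import *
p,d,i=grab('wrist');P=pts(d,i)
def loc(q): return np.c_[(q[:,:2]-O)@xc,(q[:,:2]-O)@yc,q[:,2]]
L=loc(P.reshape(-1,3)).reshape(P.shape)
m=(np.abs(L[...,0])<.06)&(np.abs(L[...,1]-.005)<.045)
for lo,hi in((.02,.033),(.045,.06)):
    k=cv2.morphologyEx((m&(L[...,2]>lo)&(L[...,2]<hi)).astype(np.uint8),cv2.MORPH_OPEN,np.ones((5,5)))>0
    print(cv2.minEnclosingCircle(L[k][:,:2].astype(np.float32)),L[k].mean(0),L[k].std(0))
k=(L[...,1]>.04)&(L[...,1]<.12)&(L[...,2]>.034)&(L[...,2]<.042)&(np.abs(L[...,0])<.035)
print('fix',np.percentile(L[k],[2,50],axis=0))
go(cal(0,-.13,.13));go(cal(0,-.13,.047))"
```

```text
((6.748899068043102e-06, 0.011338734067976475), 0.029968630522489548) [-1.60695745e-05  1.41481851e-02  2.55288122e-02] [0.01624293 0.01596408 0.0009359 ]
((-0.0002534228260628879, 0.011402122676372528), 0.011700838804244995) [-0.00011303  0.01219868  0.05123039] [0.00566944 0.00582661 0.00115236]
fix [[-0.03371984  0.05938858  0.03596277]
 [ 0.00110704  0.07808654  0.03749767]]
t 10.075 turn [-0.001 -0.    -0.   ] shift cm [-14.     0.07   1.75]
t 10.075 turn [-0.001 -0.    -0.   ] shift cm [-14.     0.09  10.05]
```

Request:
{"op": "play_rows", "data": {"steps": [[0,0,0,-5,0,0,5.5],[0,0,0,-10,0,0,5.5],[0,0,0,-14,0,1,5.5],[0,0,0,-14.0,0,3,5.5],[0,0,0,-14,0,5,5.5],[0,0,0,-14,0,8,5.5],[0,0,0,-14,0,10,5.5],[0,0,0,-14,0,10,5.5],[0,0,0,-14,0,10,5.5]]}}

```text
clock: 11.2
tool_pos: [0.5905, -0.0229, 0.0483]
orientation: [-180.0, -0.0, 108.6]
wrist_force: [0.9, -0.2, 0.4]
finger_gap: 0.644
finger_force: 0.0
```

Request:
{"op": "play_rows", "data": {"steps": [[0,0,0,0,0,0,4],[0,0,0,0,0,0,2],[0,0,0,0,0,0,2],[0,0,0,0,0,0,2],[0,0,0,0,0,0,2],[0,0,0,0,0,0,2]], "grip_force": 50}}

```text
clock: 11.95
tool_pos: [0.589, -0.0235, 0.0492]
orientation: [-179.9, -0.0, 108.6]
wrist_force: [-7.6, -2.7, 9.7]
finger_gap: 0.341
finger_force: 50.9
```

```bash
cat >> h.py <<'E'
def fl():
    F=[]
    for _ in range(1): s=status.state();F.append(s['wrist_force'])
    q=s['tool_pos'][:2]-O; f=np.mean(F,0)
    print(round(s['clock'],2),'xy mm',np.round([q@xc*1e3,q@yc*1e3],1),'z',round(s['tool_pos'][2],4),'F x,y,z',np.round([f[:2]@xc,f[:2]@yc,f[2]],2),'gap',round(s['finger_gap']*85.4,1),round(s['finger_force'],1))
E
python3 -c "
from h import *
fl()"
```

```text
11.95 xy mm [  -1.6 -130.1] z 0.0492 F x,y,z [-8.07 -0.12  9.67] gap 29.1 50.9
```

Request:
{"op": "play_rows", "data": {"steps": [[0,0,0,0.5,0,0,2],[0,0,0,1,0,0,2],[0,0,0,1.5,0,0,2],[0,0,0,2,0,0,2],[0,0,0,2.5,0,0,2],[0,0,0,3,0,0,2],[0,0,0,3.5,0,0,2],[0,0,0,4,0,0,2],[0,0,0,4.5,0,0,2],[0,0,0,5,0,0,2]]}}

```text
clock: 13.2
tool_pos: [0.5734, 0.0229, 0.0492]
orientation: [-179.9, 0.1, 108.7]
wrist_force: [-6.1, -11.5, 8.9]
finger_gap: 0.338
finger_force: 50.8
```

```bash
python3 -c "
from h import *
fl()"
```

```text
13.2 xy mm [ -1.5 -81.2] z 0.0492 F x,y,z [-9.51 -8.95  8.9 ] gap 28.9 50.8
```

Request:
{"op": "play_rows", "data": {"steps": [[0,0,0,0.2,0,0,2],[0,0,0,0.4,0,0,2],[0,0,0,0.6,0,0,2],[0,0,0,0.8,0,0,2],[0,0,0,1,0,0,2],[0,0,0,1.2,0,0,2]]}}

```text
clock: 13.95
tool_pos: [0.5697, 0.0341, 0.0492]
orientation: [-179.9, 0.1, 108.7]
wrist_force: [-6.3, -11.6, 8.9]
finger_gap: 0.343
finger_force: 50.8
```

```bash
python3 -c "
from h import *
fl()"
```

```text
13.95 xy mm [ -1.4 -69.4] z 0.0492 F x,y,z [-9.72 -8.97  8.86] gap 29.3 50.8
```

Request:
{"op": "play_rows", "data": {"steps": [[0,0,0,0.1,0,0,2],[0,0,0,0.2,0,0,2],[0,0,0,0.3,0,0,2],[0,0,0,0.4,0,0,2],[0,0,0,0.5,0,0,2]]}}

```text
clock: 14.58
tool_pos: [0.5681, 0.0389, 0.0492]
orientation: [-179.9, 0.1, 108.7]
wrist_force: [-6.5, -10.7, 8.7]
finger_gap: 0.344
finger_force: 50.8
```

Request:
{"op": "play_rows", "data": {"steps": [[0,0,0,0.1,0,0,2],[0,0,0,0.2,0,0,2]]}}

```text
clock: 14.82
tool_pos: [0.5675, 0.0407, 0.0492]
orientation: [-179.9, 0.1, 108.7]
wrist_force: [-5.6, -11.5, 9.1]
finger_gap: 0.341
finger_force: 50.8
```

```bash
python3 -c "
from h import *
fl()"
```

```text
14.82 xy mm [ -1.4 -62.4] z 0.0492 F x,y,z [-9.02 -9.14  9.07] gap 29.1 50.8
```

Request:
{"op": "play_rows", "data": {"steps": [[0,0,0,0.1,0,0,2],[0,0,0,0.2,0,0,2]]}}

```text
clock: 15.08
tool_pos: [0.5669, 0.0426, 0.0492]
orientation: [-179.9, 0.1, 108.7]
wrist_force: [-5.4, -12.8, 8.7]
finger_gap: 0.343
finger_force: 50.8
```

```bash
python3 -c "
from h import *
fl()"
```

```text
15.07 xy mm [ -1.4 -60.5] z 0.0492 F x,y,z [ -9.18 -10.46   8.69] gap 29.3 50.8
```

Request:
{"op": "play_rows", "data": {"steps": [[0,0,0,0.1,0,0,2],[0,0,0,0.2,0,0,2]]}}

```text
clock: 15.32
tool_pos: [0.5663, 0.0443, 0.0492]
orientation: [-179.9, 0.1, 108.7]
wrist_force: [-4.9, -13.3, 8.9]
finger_gap: 0.341
finger_force: 50.8
```

```bash
python3 -c "
from h import *
fl()"
```

```text
15.32 xy mm [ -1.4 -58.6] z 0.0492 F x,y,z [ -8.86 -11.     8.85] gap 29.1 50.8
```

Request:
{"op": "play_rows", "data": {"steps": [[0,0,0,0.1,0,0,2]]}}

```text
clock: 15.45
tool_pos: [0.566, 0.0452, 0.0492]
orientation: [-179.9, 0.1, 108.7]
wrist_force: [-4.4, -14.1, 8.8]
finger_gap: 0.345
finger_force: 50.8
```

```bash
python3 -c "
from h import *
fl()"
```

```text
15.45 xy mm [ -1.4 -57.7] z 0.0492 F x,y,z [ -8.67 -11.99   8.81] gap 29.5 50.8
```

Request:
{"op": "play_rows", "data": {"steps": [[0,0,0,0.08,0,0,2],[0,0,0,0.08,0,0,2],[0,0,0,0.08,0,0,2]]}}

```text
clock: 15.82
tool_pos: [0.5657, 0.0459, 0.0492]
orientation: [-179.9, 0.1, 108.7]
wrist_force: [-4.7, -13.4, 9.2]
finger_gap: 0.345
finger_force: 50.8
```

```bash
python3 -c "
from h import *
fl()
p,d,i=grab('top');cv2.imwrite('pics/f.png',cv2.resize(p[180:310,220:390],None,fx=4.5,fy=4.5,interpolation=cv2.INTER_CUBIC))"
```

```text
15.82 xy mm [ -1.4 -56.9] z 0.0492 F x,y,z [ -8.77 -11.19   9.15] gap 29.4 50.8
```

View pics/f.png

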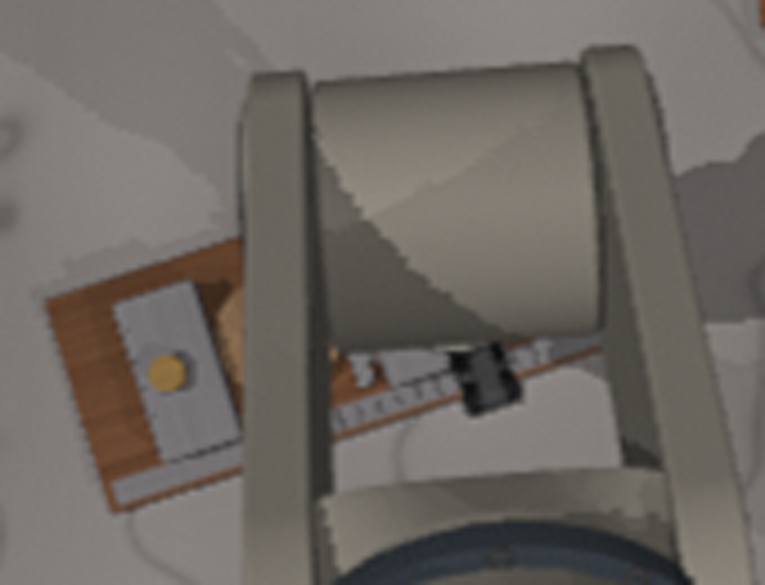

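The arm hides the lid in the top view, but the fixed jaw at (175,370) and the lid's edge at (235,330) are visible, close together. I'll release, rise, and measure the compression with the wrist camera.

Request:
{"op": "play_rows", "data": {"steps": [[0,0,0,0,0,0,3.5],[0,0,0,0,0,0,4.5],[0,0,0,0,0,0,5.5],[0,0,0,0,0,0,5.5],[0,0,0,0,0,0,5.5],[0,0,0,0,0,-3,5.5],[0,0,0,0,0,-6,5.5],[0,0,0,0,0,-10,5.5],[0,0,0,-3,0,-12,5.5],[0,0,0,-6,0,-13,5.5],[0,0,0,-6,0,-13,5.5],[0,0,0,-6,0,-13,5.5]]}}

```text
clock: 17.38
tool_pos: [0.5852, -0.0086, 0.1777]
orientation: [-180.0, -0.0, 108.6]
wrist_force: [0.3, -0.0, -0.1]
finger_gap: 0.644
finger_force: 0.0
```

```bash
python3 -c "
from h import *
fl()
p,d,i=grab('wrist');P=pts(d,i);cv2.imwrite('pics/g.png',p)
L=np.c_[(P.reshape(-1,3)[:,:2]-O)@xc,(P.reshape(-1,3)[:,:2]-O)@yc,P.reshape(-1,3)[:,2]];L=L[np.isfinite(L).all(1)]
f=lambda n,k:print(n,len(L[k]),np.round(np.percentile(L[k],[2,50,98],axis=0)*1e3,1).tolist())
f('post',(L[:,2]>.072)&(L[:,2]<.082)&(np.abs(L[:,1]+.055)<.03)&(np.abs(L[:,0])<.03))
f('knob',(L[:,2]>.046)&(L[:,2]<.06)&(np.abs(L[:,1]-.03)<.03)&(np.abs(L[:,0])<.03))
f('disc',(L[:,2]>.022)&(L[:,2]<.03)&(np.abs(L[:,1]-.03)<.04)&(np.abs(L[:,0])<.035))
f('jaw',(L[:,2]>.032)&(L[:,2]<.04)&(L[:,1]>-.0145)&(L[:,1]<.02)&(np.abs(L[:,0])<.034)&(np.abs(L[:,0])>.026))
f('fix',(L[:,2]>.034)&(L[:,2]<.042)&(L[:,1]>.04)&(np.abs(L[:,0])<.034))
"
```

```text
17.38 xy mm [  -0.4 -114.8] z 0.1777 F x,y,z [ 0.32 -0.11 -0.13] gap 55.0 0.0
post 1657 [[-15.7, -66.2, 74.1], [-1.5, -55.4, 76.4], [12.6, -45.0, 77.9]]
knob 949 [[-10.3, 17.3, 48.4], [-0.2, 25.9, 51.5], [10.0, 33.3, 53.1]]
disc 3739 [[-27.7, -9.7, 23.6], [-0.2, 18.2, 25.6], [27.7, 39.6, 27.5]]
jaw 259 [[-33.8, -9.6, 33.0], [-26.3, -5.8, 34.6], [32.8, -2.4, 36.0]]Traceback (most recent call last):
  File "<string>", line 11, in <module>
    f('fix',(L[:,2]>.034)&(L[:,2]<.042)&(L[:,1]>.04)&(np.abs(L[:,0])<.034))
    ~^^^^^^^^^^^^^^^^^^^^^^^^^^^^^^^^^^^^^^^^^^^^^^^^^^^^^^^^^^^^^^^^^^^^^^
  File "<string>", line 6, in <lambda>
    f=lambda n,k:print(n,len(L[k]),np.round(np.percentile(L[k],[2,50,98],axis=0)*1e3,1).tolist())
                                            ~~~~~~~~~~~~~^^^^^^^^^^^^^^^^^^^^^^^
    return _quantile_unchecked(
        a, q, axis, out, overwrite_input, method, keepdims, weights)
    return _ureduce(a,
                    func=_quantile_ureduce_func,
    ...<5 lines>...
                    overwrite_input=overwrite_input,
                    method=method)
    r = func(a, **kwargs)
    result = _quantile(arr,
                       quantiles=q,
    ...<2 lines>...
                       out=out,
                       weights=wgt)
    slices_having_nans = np.isnan(arr[-1, ...])
                                  ~~~^^^^^^^^^
IndexError: index -1 is out of bounds for axis 0 with size 0
```

View pics/g.png

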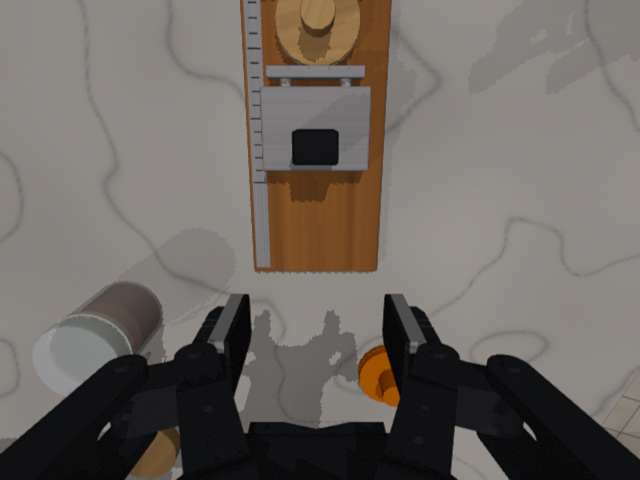

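The view shows the lid at (318,25) against the sprung jaw at (316,72), and the post at (316,147). The post centre is about -55.6 mm and the jaw front about -1.8 mm, so the jaw is pressed in about 4 mm. The force rise agrees with this (about 3–4 N). Handing in.

```bash
python3 -c "
from h import *
print(workorder.close_job())"
```

```text
the job is handed in; nothing more can be done
None
```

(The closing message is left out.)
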